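# Release a plate from the gated chute and build a square pile of three

## Task

Draw the chute's slide gate out by its red knob until it hits its end stop, so that the bare aluminium plate slides down onto the outfeed. Lay that plate squarely on the black plate, lay the blue plate squarely on top of it so that all three form one straight-edged pile on the bench, and push the gate fully home again. Leave the other things on the bench where they are.

Things in the scene. Friction and masses are not known exactly. Their poses are not given: they have to be found in the camera images.
- chute: Fixed green and steel gravity chute, about 240 mm long, 66 wide, 155 high. Origin on the bench under the gate, mid-width; x points uphill (roughly away from the robot), z up. A slippery ramp slopes down at 35 degrees towards -x between low cheeks 54 mm apart; a plate waits on it behind the gate. At its foot, 65 to 160 mm on the -x side, is a level raised outfeed rail.
- outfeed (a point): Middle of the top of the outfeed rail (34 mm wide, end lip 10 mm high), 35 mm above the bench, 115 mm to the chute's -x side. With the gate out, the plate slides down by itself within about 1 s and lies flat here against the lip, long side along the chute's x, overhanging the rail by about 8 mm on each side.
- gate_knob (a point): Middle of the gate's upright red cylindrical knob, 16 mm across, graspable from 18 mm below to 16 mm above this point. It stands 75 mm to the -y side of the chute's mid-line when the gate is home, about 116 mm above the bench, 35 mm clear of the cheek, and travels with the gate along the chute's -y as it is drawn out.
- gate (a joint): Slide of the gate, m: 0 fully home (blade across the ramp), 0.07 at its end stop, drawn out to the chute's -y side. It stays where it is left; moving it takes about 2 N. It starts home or a few mm out.
- bare_plate_mid (a point): Bare silvery aluminium plate 90 x 50 x 12 mm (long side along its own x, 50 mm along y), 0.15 kg nominal, with small screw holes in its top face. This point is its centre, half-way up. It starts on the ramp, leaning on the gate; polished, it slides easily on the chute.
- black_plate_mid (a point): Black plate 90 x 50 x 12 mm (long side along its own x, 50 mm along y), 0.15 kg nominal, with small screw holes in its top face. This point is its centre, half-way up. It starts flat on the bench and is the bottom of the pile.
- blue_plate_mid (a point): Blue plate 90 x 50 x 12 mm (long side along its own x, 50 mm along y), 0.15 kg nominal, with small screw holes in its top face. This point is its centre, half-way up. It starts flat on the bench, on the right.
- balm_tin: Bystander: loose red tin with a cream lid, 42 mm across, 50 mm high; origin at its underside.
- heatsink: Bystander: loose finned heatsink, 26 x 60 x 30 mm; origin at its underside.
- side_cutters: Bystander: loose red-handled side cutters lying flat, 145 x 50 x 11 mm; origin at the underside.
Things that resemble listed ones, but are neither listed nor needed, are in the scene too. What is shaped like the part that bears blue_plate_mid but pink or yellow is not meant.

How it is judged:
By the outcome, as a careful person would: the job done as asked, in the order asked, and still so for the second after the job is handed in, with the robot touching nothing.
It also fails if it takes over 70 s, if anything falls off the work surface, if the arm or the gripper's body presses on something with over 40 N, if the wrist force passes 120 N, or if a joint passes its speed limit or range.

## Robot

A 6-joint arm with a two-finger parallel gripper is mounted at the origin on a cart in front of the work surface, level with it; the furniture and walls round the work are solid. World frame = base frame: x ahead of the robot, y to its left, z up, the work surface at z = 0. Lengths are in m, angles in rad, forces in N, time in s.
With the tool pointing down it reaches from about 0.25 to 0.775 m from the base axis. Payload 4 kg.
Tool frame: the origin (TCP) lies midway between the tips of the shut fingers; the grasp point (between the pads) lies 19 mm behind it; z points along the fingers, x is the direction in which the jaws open and shut, and the axes are right-handed (so a half turn about z gives the same grasp; the last joint's range is limited). The gripper opens to 94 mm and grips with 3 to 60 N. Pads are 16 mm wide; open, the fingers measure 119 mm over their backs; the gripper's body (75 mm by 177 mm) begins 78 mm behind the grasp point.
Start: joints at [1.101, 0.087, 1.371, -0, 1.684, -0.103], TCP at [0.197, 0.513, 0.206] pointing down, gripper open.
Joint ranges: [-3.1, 3.1], [-0.76, 2.03], [0.27, 2.55], [-1.08, 4.22], [0.17, 2.65], [-2.57, 2.57]. Speed limits (rad/s): [2.79, 2.79, 3.14, 3.14, 3.14, 3.14].

## Interface

Orientations are given as [roll, pitch, yaw] about the fixed x, y, z axes, in that order (R = Rz(yaw) Ry(pitch) Rx(roll)).
In Python, from bench import robot gives the robot as it stands.
- The arm moves only by the shell command python3 -m handwheel 'ROWS'. ROWS is a JSON object of lists of equal length, an entry for each row: "delta_pos": the shift along the tool's x, y, z in mm, a list of three; "rotation": the turn, a rotation vector about the tool's x, y, z in rad, a list of three; "claw": the closure, from -1 (fully open) to 1 (shut). In form: {"delta_pos": [[tx, ty, tz], ...], "rotation": [[wx, wy, wz], ...], "claw": [claw, ...]}. A call has exactly 8 rows; each row shifts and turns the commanded pose from where the row before left it, along the tool's axes as they then stand; what a row does not reach is not made up. A row lasts 1/8 s, in which the tool goes at most 62.5 mm and 10.7 degrees, less where a joint would pass 70% of its speed; a pose out of reach is approached as far as the arm can. A call with a gripper value outside its range is refused whole. The fingers move at their own pace and stop on an object; the grip force is fixed at half the most. Time passes only in rows, so rows that do not move let the fingers close, or fill a call up. It gives the time, the measured TCP pose, the force and the opening at its end, in the units of the state.
- robot.get_obs(): the state, without advancing time (a new reading comes with each control period).
- robot.snapshot(name): name is "scene" or "top" or "wrist"; returns a dict with "color" (420x560x3 uint8, red, green, blue), "intrinsics" (3x3 intrinsics, pixels), "eye" and "rotation" of the camera in the world. Camera axes: x right, y down, z forward; pixel columns grow to the right and rows downward; lengths in m; the calibration is good to about 2 mm. A picture is of the moment at which its call begins. There is no depth.
- robot.close_job(): hands the job in, once; it reports no verdict.
The state is a dict: "time": time; "joint_positions": joint angles; "qvel": joint speeds; "joint_torque": joint torques, N m; "tool_pos": TCP position; "ee_rot": TCP orientation; "wrist_force": force on the tool from outside, world axes, zero at the start; "wrist_torque": the same for the moment, N m; "width": finger opening in m.
Only numpy, scipy, OpenCV 4.12 (cv2) and the standard library are available. Lean on these libraries where they do the work, as an engineer would, in place of code of your own. Each camera call takes 0.05 s, during which the arm holds its last target.

## Working session

There is one attempt and no reset: what is moved stays moved. The work goes in short steps, Python scripts to look and compute and a shell command to move; the robot and the scene stay as the last step left them, time stands still between calls to the robot, and variables do not carry over. Pictures are saved under pics/ and viewed, and the job is handed in when it is done.

```bash
mkdir -p pics; ls; cat > h.py <<'E'
import numpy as np, cv2
from bench import robot
def snap(cam,name):
    s=robot.snapshot(cam); cv2.imwrite(f'pics/{name}.png',s['color'][:,:,::-1]); np.savez(f'pics/{name}.npz',**{k:np.array(s[k]) for k in('color','intrinsics','eye','rotation')}); return s
def load(name): return dict(np.load(f'pics/{name}.npz'))
def px2w(s,u,v,z):
    d=s['rotation']@np.linalg.inv(s['intrinsics'])@np.array([u,v,1.]); e=s['eye']; return e+d*(z-e[2])/d[2]
def w2px(s,p):
    c=s['rotation'].T@(np.array(p)-s['eye']); q=s['intrinsics']@c; return q[:2]/q[2]
E
python3 - <<'E'
from h import *
for c in('scene','top','wrist'):
    s=snap(c,c+'0'); print(c,s['eye'],s['rotation'].round(3).tolist(),s['intrinsics'].tolist())
print(robot.get_obs())
E
```

```text
pics
scene [-0.19780088 -0.15038651  0.67435596] [-2.215, -0.007, -1.636] [[456.6838009952384, 0.0, 278.0798094734205], [0.0, 456.6838009952384, 209.8043759159054], [0.0, 0.0, 1.0]]
top [ 0.41541214 -0.2248843   1.49517237] [-3.047, 0.009, -1.572] [[546.9660609724488, 0.0, 287.6684173325706], [0.0, 546.9660609724488, 207.45478045593933], [0.0, 0.0, 1.0]]
wrist [0.13558826 0.53713732 0.38289209] [2.911, 0.002, 1.204] [[357.8861345650281, 0.0, 280.42692667079655], [0.0, 357.8861345650281, 201.6792455532449], [0.0, 0.0, 1.0]]
{'time': 0.15, 'joint_positions': array([ 1.10092824e+00,  8.78212785e-02,  1.37190202e+00, -1.63589787e-05,
        1.68357881e+00, -1.03117347e-01]), 'qvel': array([ 0.00046486, -0.00268035, -0.00200122, -0.00066184,  0.00145269,
       -0.00011987]), 'joint_torque': array([ 9.75075855e-04, -3.40645587e+01, -3.02790928e+01,  7.17684045e-02,
        3.05213069e-02, -1.30613626e-04]), 'tool_pos': array([0.1970512 , 0.51304494, 0.20455591]), 'ee_rot': array([-3.14143286e+00,  1.70204894e-03,  1.20404390e+00]), 'wrist_force': array([-0.26325033, -0.01043971,  0.56741086]), 'wrist_torque': array([0.00564448, 0.00267433, 0.01078505]), 'width': 0.09404371324440826}
```

```bash
python3 - <<'E'
t=open('h.py').read()
t=t.replace("import numpy as np, cv2","import numpy as np, cv2\nfrom scipy.spatial.transform import Rotation as Ro\ndef RR(s): return Ro.from_euler('xyz',s['rotation']).as_matrix()").replace("s['rotation']@","RR(s)@").replace("s['rotation'].T","RR(s).T")
open('h.py','w').write(t)
E
python3 -c "
from h import *
for c in('scene0','top0'): print(px2w(load(c),280,210,0))"
```

```text
[ 0.69693707 -0.21768779  0.        ]
[ 0.5505598  -0.19069816  0.        ]
```

View pics/scene0.png

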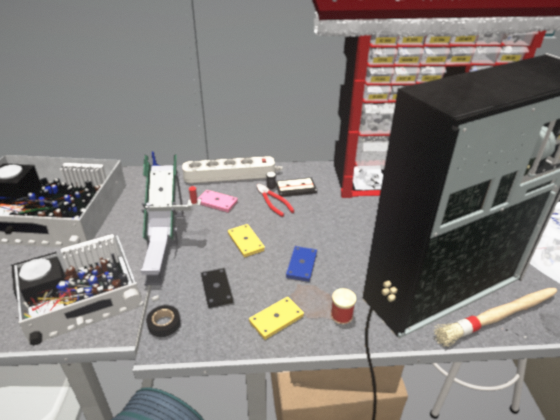

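View pics/top0.png

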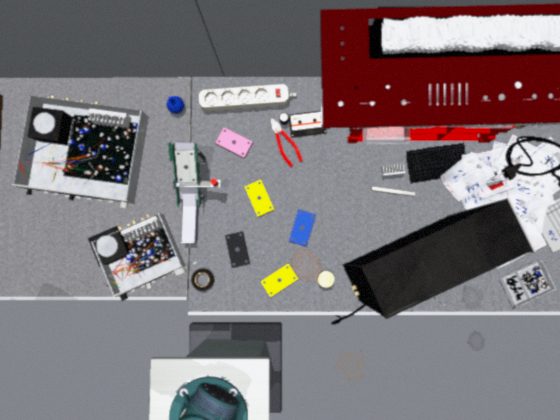

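View pics/wrist0.png

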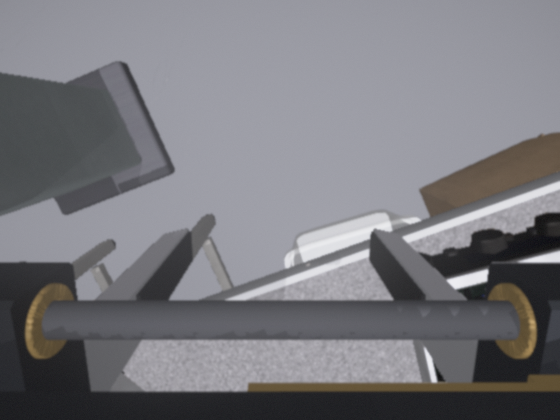

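```bash
python3 - <<'E'
from h import *
t=load('top0'); s=load('scene0')
print(w2px(t,[0,0,0]),w2px(t,[.197,.513,.2]),w2px(s,[.45,0,0]))
img=t['color'][120:300,160:340]; cv2.imwrite('pics/c_top.png',cv2.resize(img,None,fx=3.3,fy=3.3,interpolation=cv2.INTER_CUBIC)[:,:,::-1])
img=s['color'][140:340,130:330]; cv2.imwrite('pics/c_sc.png',cv2.resize(img,None,fx=3,fy=3,interpolation=cv2.INTER_CUBIC)[:,:,::-1])
for n,u,v,z in [('black',237,249,.012),('blue',303,228,.012),('knob',215,183,.13),('railend',188,242,.035),('rampTop',187,145,.15),('tape',203,279,.01),('yellow1',259,198,.01)]:
    print(n,px2w(t,u,v,z))
for n,u,v,z in [('black',217,287,.012),('blue',302,264,.012),('knob',193,194,.116),('railend',152,270,.035)]:
    print(n,px2w(s,u,v,z))
E
```

```text
[208.13850411 416.84436291] [-23.76550197 353.98419871] [179.82632711 287.75031016]
black [ 0.4437392 -0.0745624  0.012    ]
blue [ 0.50029626 -0.25339329  0.012     ]
knob [ 0.60750779 -0.02978469  0.13      ]
railend [0.4621415  0.05418963 0.035     ]
rampTop [0.70078391 0.03856897 0.15      ]
tape [0.3632005  0.01684822 0.01      ]
yellow1 [ 0.58271488 -0.13351729  0.01      ]
black [ 0.43620657 -0.07540165  0.012     ]
blue [ 0.4913266  -0.24953873  0.012     ]
knob [ 0.61002114 -0.02495364  0.116     ]
railend [0.46762785 0.05212215 0.035     ]
```

View pics/c_top.png

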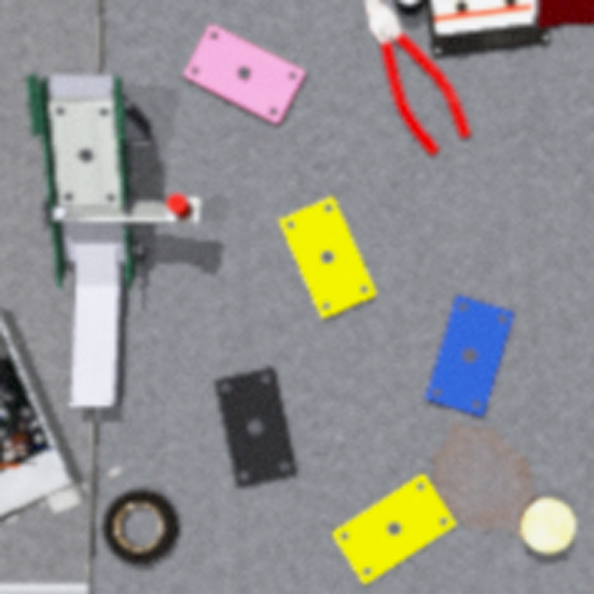

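View pics/c_sc.png

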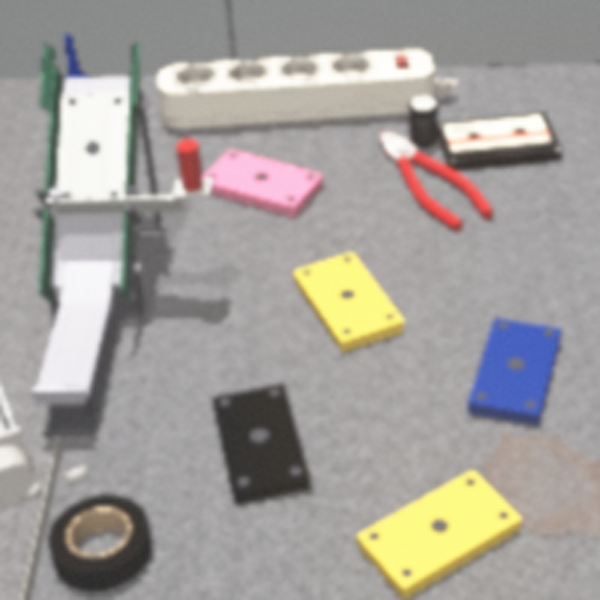

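```bash
cat >> h.py <<'E'
from scipy.optimize import minimize
def corners(x,y,yaw,z0=0,h=.012,L=.09,W=.05):
    c,s_=np.cos(yaw),np.sin(yaw)
    return [[x+a*L/2*c-b*W/2*s_, y+a*L/2*s_+b*W/2*c, z] for z in(z0,z0+h) for a,b in((-1,-1),(-1,1),(1,1),(1,-1))]
def sil(s,pose,z0,shape,S=4):
    p=np.array([w2px(s,c) for c in corners(*pose,z0=z0)]); hull=cv2.convexHull(((p+.5)*S*16-8).round().astype(np.int32))
    m=np.zeros((shape[0]*S,shape[1]*S),np.uint8); cv2.fillPoly(m,[hull],255,shift=4); return m
def fit(views,init,z0=0):
    # views: (s,mask uint8 0/255)
    up=[]
    for s,m in views: up.append((s,cv2.resize(m,None,fx=4,fy=4,interpolation=cv2.INTER_LINEAR)>127))
    def cost(q):
        c=0
        for s,m in up:
            k=sil(s,(q[0]/1000,q[1]/1000,q[2]/50),z0,s['color'].shape)>0
            c+=np.logical_xor(k,m).sum()/max(m.sum(),1)
        return c
    q0=np.array([init[0]*1000,init[1]*1000,init[2]*50])
    r=minimize(cost,q0,method='Nelder-Mead',options=dict(initial_simplex=np.vstack([q0,q0+[8,0,0],q0+[0,8,0],q0+[0,0,8]]),xatol=.03,fatol=1e-5))
    return r.x[0]/1000,r.x[1]/1000,r.x[2]/50,r.fun
def mask(s,kind,roi):
    im=s['color'][:,:,:].astype(int); r,g,b=im[...,0],im[...,1],im[...,2]
    m=(b>r+50)&(b>g+40) if kind=='blue' else (im.max(2)<70)
    out=np.zeros(m.shape,np.uint8); u0,v0,u1,v1=roi; out[v0:v1,u0:u1]=m[v0:v1,u0:u1]*255
    out=cv2.morphologyEx(out,cv2.MORPH_CLOSE,np.ones((7,7)))
    n,l,st,_=cv2.connectedComponentsWithStats(out); k=1+st[1:,4].argmax(); return (l==k).astype(np.uint8)*255
E
python3 - <<'E'
from h import *
t=load('top0'); s=load('scene0')
for n,rt,rs,i in [('black',(220,225,255,272),(195,260,240,312),(.44,-.075,.15)),('blue',(285,205,320,250),(280,240,325,285),(.495,-.25,-.25))]:
    mt,ms=mask(t,n,rt),mask(s,n,rs); print(n,(mt>0).sum(),(ms>0).sum())
    print('top',np.round(fit([(t,mt)],i),4)); print('scene',np.round(fit([(s,ms)],i),4)); print('both',np.round(fit([(t,mt),(s,ms)],i),4))
P=lambda u,v,z:px2w(t,160+u/3.3,120+v/3.3,z)
a=[P(72,405,.045),P(114,405,.045),P(78,285,.035),P(120,285,.035)]
print(np.round(a,4)); 
print('knobtop',P(178,203,.132),'cheek',P(62,285,.09),P(133,285,.09),P(35,75,.15),P(122,75,.15))
Q=lambda u,v,z:px2w(s,130+u/3,140+v/3,z)
print('scene',Q(37,390,.045),Q(88,390,.045),'knob',Q(188,146,.132), Q(192,187,.098))
E
```

```text
black 541 793
top [ 0.4428 -0.0749  0.2842  0.1728]
scene [ 0.4442 -0.0738  0.1864  0.2215]
both [ 0.4433 -0.0735  0.1925  0.4014]
blue 644 734
top [ 0.5018 -0.2505 -0.31    0.0421]
scene [ 0.505  -0.2507 -0.2773  0.129 ]
both [ 0.5026 -0.2504 -0.3015  0.1828]
[[0.4599 0.0687 0.045 ]
 [0.4599 0.0349 0.045 ]
 [0.5578 0.0675 0.035 ]
 [0.5577 0.0332 0.035 ]]
knobtop [ 0.61100515 -0.02735436  0.132     ] cheek [0.55243489 0.06900109 0.09      ] [0.55231045 0.01328537 0.09      ] [0.706696   0.07977341 0.15      ] [0.70647844 0.01367143 0.15      ]
scene [0.45831231 0.06769599 0.045     ] [0.45639117 0.03473239 0.045     ] knob [ 0.60661186 -0.02621296  0.132     ] [ 0.60456161 -0.02565339  0.098     ]
```

```bash
cat >> h.py <<'E'
def plan(goal,yaw,n=8,o=None):
    o=o or robot.get_obs(); p=np.array(o['tool_pos']); R=Ro.from_euler('xyz',o['ee_rot']); G=Ro.from_euler('xyz',[np.pi,0,yaw])
    rv=(R.inv()*G).as_rotvec(); d=(np.array(goal)-p)/n
    print('t',o['time'],'tcp',p.round(4),'rpy',np.round(o['ee_rot'],4),'F',np.round(o['wrist_force'],1),'w',round(o['width'],4))
    print('rot/row',(rv/n).round(4),'step mm',np.linalg.norm(d)*1000)
    for i in range(n): print((R*Ro.from_rotvec(rv*i/n)).inv().apply(d*1000).round(1).tolist())
E
python3 -c "
from h import *
plan([.56,0,.30],0,12)"
```

```text
t 0.15 tcp [0.1971 0.513  0.2046] rpy [-3.1414e+00  1.7000e-03  1.2040e+00] F [-0.3 -0.   0.6] w 0.094
rot/row [1.000e-04 1.000e-04 1.003e-01] step mm 52.97119998260227
[-29.1, 43.6, -7.9]
[-24.6, 46.3, -7.9]
[-19.8, 48.5, -7.9]
[-14.9, 50.2, -7.9]
[-9.7, 51.5, -7.9]
[-4.5, 52.2, -7.9]
[0.7, 52.4, -7.9]
[6.0, 52.0, -7.9]
[11.1, 51.2, -8.0]
[16.2, 49.8, -8.0]
[21.1, 47.9, -8.0]
[25.8, 45.6, -8.0]
```

```bash
python3 -m handwheel '{"delta_pos":[[-29,44,-8],[-25,46,-8],[-20,48.5,-8],[-15,50,-8],[-10,51.5,-8],[-4.5,52,-8],[0.5,52.5,-8],[6,52,-8]],"rotation":[[0,0,0.1],[0,0,0.1],[0,0,0.1],[0,0,0.1],[0,0,0.1],[0,0,0.1],[0,0,0.1],[0,0,0.1]],"claw":[-1,-1,-1,-1,-1,-1,-1,-1]}'
python3 -c "
from h import *
plan([.56,0,.30],0,4)"
```

```text
time: 1.15
tool_pos: [0.4395, 0.1693, 0.2695]
ee_rot: [-3.141, 0.0, 0.401]
wrist_force: [0.8, 1.4, 0.6]
width: 0.094
t 1.15 tcp [0.4395 0.1693 0.2695] rpy [-3.1414e+00  1.0000e-04  4.0070e-01] F [0.8 1.4 0.6] w 0.094
rot/row [-1.000e-04  0.000e+00  1.002e-01] step mm 52.512809390685526
[11.2, 50.7, -7.6]
[16.2, 49.4, -7.6]
[21.1, 47.5, -7.6]
[25.7, 45.1, -7.6]
```

```bash
python3 -m handwheel '{"delta_pos":[[11,51,-8],[16,49,-8],[21,47.5,-8],[26,45,-8],[0,0,0],[0,0,0],[0,0,0],[0,0,0]],"rotation":[[0,0,0.1],[0,0,0.1],[0,0,0.1],[0,0,0.1],[0,0,0],[0,0,0],[0,0,0],[0,0,0]],"claw":[-1,-1,-1,-1,-1,-1,-1,-1]}'
python3 -c "
from h import *
snap('wrist','w1');snap('top','t1')"
```

```text
time: 2.15
tool_pos: [0.5592, 0.0032, 0.3018]
ee_rot: [-3.141, -0.0, 0.006]
wrist_force: [-0.1, -0.0, -0.1]
width: 0.0943
```

View pics/w1.png

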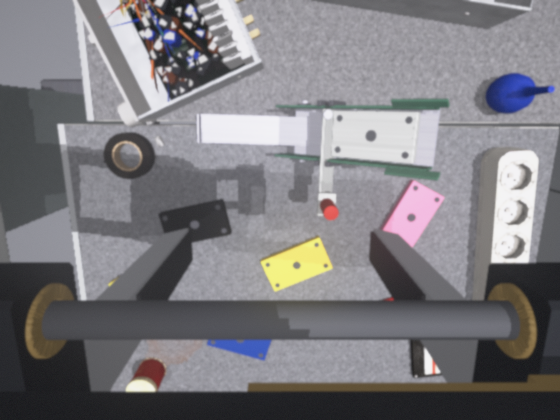

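```bash
python3 - <<'E'
from h import *
w=load('w1')
img=w['color'][85:240,180:450]; cv2.imwrite('pics/c_w1.png',cv2.resize(img,None,fx=2.9,fy=2.9,interpolation=cv2.INTER_CUBIC)[:,:,::-1])
for u,v,z in [(331,209,.132),(198,115,.045),(198,141,.045),(280,114,.035),(280,143,.035)]: print(px2w(w,u,v,z).round(4))
g=cv2.cvtColor(w['color'],cv2.COLOR_RGB2GRAY); print(g[195:245:4,155:240:6])
E
```

```text
[ 0.61   -0.0196  0.132 ]
[0.4613 0.0719 0.045 ]
[0.4599 0.0416 0.045 ]
[0.5582 0.0737 0.035 ]
[0.5584 0.0391 0.035 ]
[[ 98  96  96 100  96 100 102  98  95 103 102 140 141 138 106]
 [100  98  97 101  97 101  98  96  97 100  89  86 141 141 110]
 [101 102 100  97 102  97  97  86  61  54  56  57 105  98 106]
 [ 96  98  94  96  85  58  50  53  51  54  70  59  99 105 100]
 [ 96  79  58  47  49  50  50  51  52  53  57  58 122 143 104]
 [ 99  47  50  50  49  47  52  52  52  55  59  59  96 143 139]
 [ 96  55  61  48  49  48  50  54  56  57  58  60  65 147 144]
 [ 96  67  48  47  48  48  97 102  54  56  58  59  59 144 142]
 [ 98  88  49  49  48  58  80  88  54  58  58  64  62 134 146]
 [ 97  95  57  81 105 102  51  53  55  56  59  83  72 143 141]
 [104 101 108 108 108  68  51  55  55  56  61  73 109 147 141]
 [113 107 109 108 100  49  50  56  81 131 142 137 145 145 144]
 [110 110 108 107  64  49  88 149 153 157 145 143 138 151 145]]
```

View pics/c_w1.png

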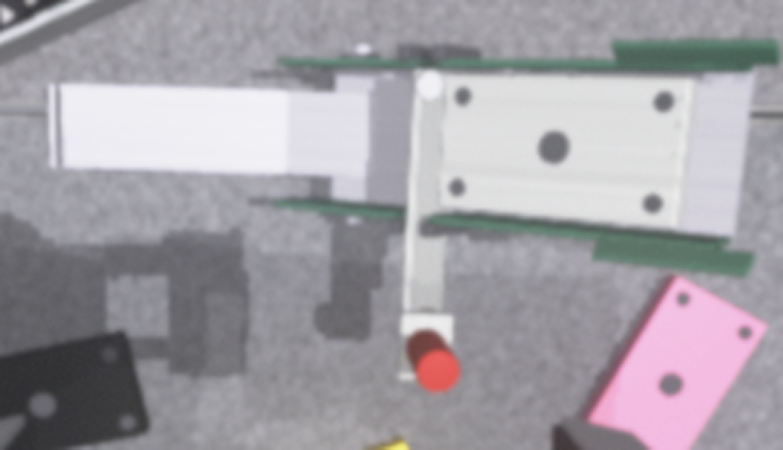

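```bash
python3 - <<'E'
from h import *
w=load('w1')
C=lambda a,b,z: print((180+a/2.9,85+b/2.9),px2w(w,180+a/2.9,85+b/2.9,z).round(4))
for a,b,z in [(438,371,.132),(420,345,.116),(51,85,.045),(55,167,.045),(62,86,.035),(66,167,.035),(288,92,.035),(288,175,.035),(410,75,.105),(405,320,.098)]: C(a,b,z)
w2=load('t1'); img=w2['color'][120:300,160:340]; cv2.imwrite('pics/c_t1.png',cv2.resize(img,None,fx=3.3,fy=3.3,interpolation=cv2.INTER_CUBIC)[:,:,::-1])
plan([.609,-.024,.18],0,4)
E
```

```text
(331.0344827586207, 212.9310344827586) [ 0.6102 -0.0237  0.132 ]
(324.82758620689657, 203.9655172413793) [ 0.6057 -0.0183  0.116 ]
(197.58620689655172, 114.3103448275862) [0.4609 0.0727 0.045 ]
(198.9655172413793, 142.58620689655172) [0.461  0.0397 0.045 ]
(201.3793103448276, 114.65517241379311) [0.4632 0.0724 0.035 ]
(202.75862068965517, 142.58620689655172) [0.4634 0.039  0.035 ]
(279.3103448275862, 116.72413793103448) [0.5574 0.0705 0.035 ]
(279.3103448275862, 145.3448275862069) [0.5576 0.0362 0.035 ]
(321.37931034482756, 110.86206896551724) [0.6003 0.0764 0.105 ]
(319.65517241379314, 195.34482758620692) [ 0.6021 -0.013   0.098 ]
t 2.25 tcp [0.5594 0.0029 0.3018] rpy [-3.1415e+00 -5.0000e-04  5.4000e-03] F [ 0.4 -0.1 -0.1] w 0.0936
rot/row [-0.     -0.0001  0.0014] step mm 33.557400780275316
[12.4, 6.8, 30.5]
[12.4, 6.8, 30.5]
[12.4, 6.7, 30.5]
[12.4, 6.7, 30.4]
```

```bash
python3 -m handwheel '{"delta_pos":[[12.5,7,31],[12.5,7,31],[12.5,6.5,31],[12.5,6.5,31],[0,0,25],[0,0,25],[0,0,22],[0,0,0]],"rotation":[[0,0,0.005],[0,0,0],[0,0,0],[0,0,0],[0,0,0],[0,0,0],[0,0,0],[0,0,0]],"claw":[-1,-1,-1,-1,-1,-1,-1,-1]}'
python3 -c "
from h import *
snap('wrist','w2');snap('scene','s2')
plan([.609,-.024,.105],0,1)"
```

```text
time: 3.25
tool_pos: [0.6081, -0.0244, 0.1031]
ee_rot: [-3.141, 0.005, -0.0]
wrist_force: [0.5, 1.2, 0.9]
width: 0.0936
t 3.35 tcp [ 0.61   -0.0247  0.1062] rpy [ 3.1416e+00 -8.0000e-04 -5.0000e-04] F [-0.6 -0.1  0.2] w 0.0943
rot/row [ 0.     -0.0008 -0.0005] step mm 1.7147278822132321
[-1.0, -0.7, 1.2]
```

View pics/w2.png

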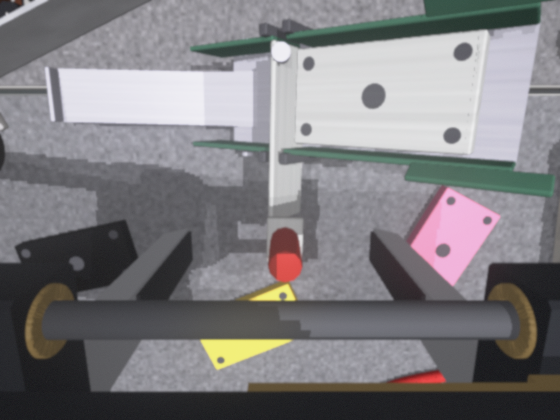

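View pics/s2.png

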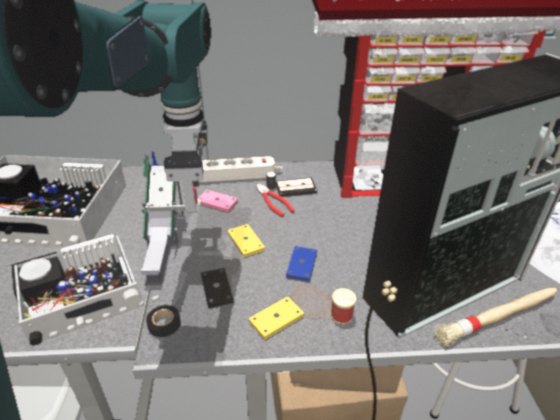

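```bash
python3 -c "
from h import *
w=load('w2'); print(px2w(w,286,268,.132)); o=robot.get_obs(); p=o['tool_pos']; print(w['eye'],w['rotation'],p)
for d in([0,0,0],[.047,0,0],[-.047,0,0],[0,0,.019],[0,0,.026]): print(d,w2px(w,p+d))"
```

```text
[ 0.61049225 -0.02399699  0.132     ]
[0.60870237 0.04148283 0.28164687] [ 2.91234307e+00  4.59641213e-03 -3.54642515e-04] [ 0.60998227 -0.02471881  0.10620778]
[0, 0, 0] [284.48884663 249.04749153]
[0.047, 0, 0] [375.08625362 249.16546818]
[-0.047, 0, 0] [194.0999615  248.92978642]
[0, 0, 0.019] [284.75113045 263.51532347]
[0, 0, 0.026] [284.86299896 269.68610011]
```

```bash
python3 -m handwheel '{"delta_pos":[[0,0,0],[0,0,0],[0,0,0],[0,0,0],[0,0,0],[0,0,0],[0,0,0],[0,0,0]],"rotation":[[0,0,0],[0,0,0],[0,0,0],[0,0,0],[0,0,0],[0,0,0],[0,0,0],[0,0,0]],"claw":[1,1,1,1,1,1,1,1]}'
```

```text
time: 4.35
tool_pos: [0.6097, -0.0249, 0.1054]
ee_rot: [-3.142, 0.0, -0.001]
wrist_force: [0.9, -0.3, -0.3]
width: 0.0172
```

```bash
python3 -m handwheel '{"delta_pos":[[0,9,0],[-0.2,9,0],[-0.2,9,0],[-0.2,9,0],[-0.2,9,0],[-0.2,9,0],[-0.2,9,0],[0,0,0]],"rotation":[[0,0,0],[0,0,0],[0,0,0],[0,0,0],[0,0,0],[0,0,0],[0,0,0],[0,0,0]],"claw":[1,1,1,1,1,1,1,1]}'
python3 -c "
from h import *
snap('wrist','w3'); print(robot.get_obs())"
```

```text
time: 5.35
tool_pos: [0.6087, -0.0898, 0.1055]
ee_rot: [3.139, -0.001, -0.002]
wrist_force: [3.1, -0.5, -2.8]
width: 0.0153
{'time': 5.4, 'joint_positions': array([-0.23701692,  0.26858927,  1.35997275, -0.00185721,  1.51212424,
       -0.23482699]), 'qvel': array([ 0.00802593, -0.00188446,  0.00301523,  0.0055204 ,  0.00242714,
        0.00138245]), 'joint_torque': array([ 6.14019446e-01, -4.17633748e+01, -2.87568712e+01,  3.26086879e-01,
        1.11328840e+00, -3.29562381e-04]), 'tool_pos': array([ 0.60863227, -0.08946044,  0.10548013]), 'ee_rot': array([ 3.13957855e+00, -4.50015224e-04, -2.08141606e-03]), 'wrist_force': array([ 3.51893713, -1.15316661, -1.72451187]), 'wrist_torque': array([-0.33021622, -0.51166012,  0.04484792]), 'width': 0.015492375068888743}
```

View pics/w3.png

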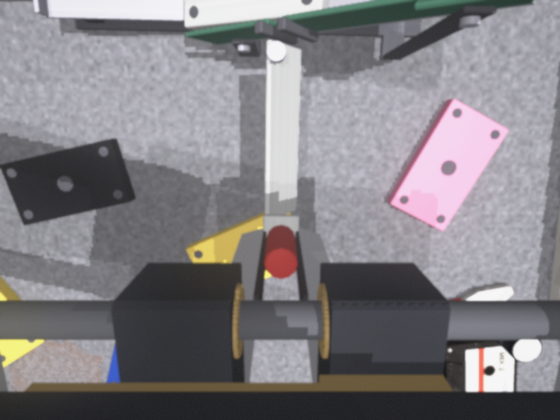

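```bash
python3 -m handwheel '{"delta_pos":[[0,1.5,0],[0,1.5,0],[0,1.5,0],[0,0,0],[0,0,0],[0,0,0],[0,0,0],[0,0,0]],"rotation":[[0,0,0],[0,0,0],[0,0,0],[0,0,0],[0,0,0],[0,0,0],[0,0,0],[0,0,0]],"claw":[1,1,1,1,1,1,1,1]}'
```

```text
time: 6.4
tool_pos: [0.6085, -0.0924, 0.1055]
ee_rot: [-3.141, -0.0, -0.001]
wrist_force: [2.9, 1.4, -3.1]
width: 0.0148
```

```bash
python3 -m handwheel '{"delta_pos":[[0,1,0],[0,1,0],[0,1,0],[0,1,0],[0,1,0],[0,0,0],[0,0,0],[0,0,0]],"rotation":[[0,0,0],[0,0,0],[0,0,0],[0,0,0],[0,0,0],[0,0,0],[0,0,0],[0,0,0]],"claw":[1,1,1,1,1,1,1,1]}'; python3 -c "
from h import *
snap('scene','s3')"
```

```text
time: 7.4
tool_pos: [0.6085, -0.0933, 0.1054]
ee_rot: [-3.134, 0.0, 0.001]
wrist_force: [3.9, 10.7, -1.0]
width: 0.0157
```

View pics/s3.png

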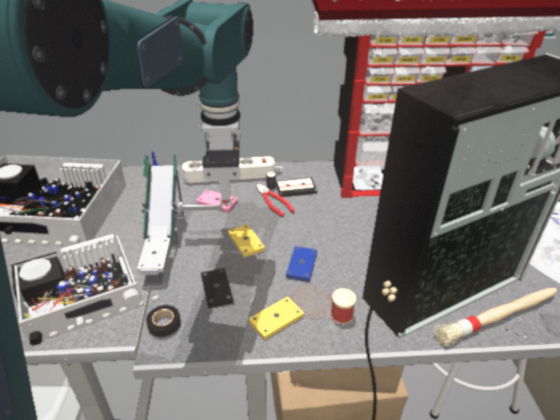

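```bash
python3 -m handwheel '{"delta_pos":[[0,-2,0],[0,-1,0],[0,0,0],[0,0,0],[0,0,0],[0,0,-35],[0,0,-40],[0,0,-40]],"rotation":[[0,0,0],[0,0,0],[0,0,0],[0,0,0],[0,0,0],[0,0,0],[0,0,0],[0,0,0]],"claw":[1,1,-1,-1,-1,-1,-1,-1]}'
python3 -c "
from h import *
plan([.60,.04,.26],1.5708,10)"
```

```text
time: 8.45
tool_pos: [0.608, -0.0949, 0.2216]
ee_rot: [3.141, 0.001, -0.002]
wrist_force: [0.2, 0.2, 0.8]
width: 0.0725
t 8.45 tcp [ 0.608  -0.0949  0.2216] rpy [ 3.1413e+00  9.0000e-04 -1.6000e-03] F [0.2 0.2 0.8] w 0.0725
rot/row [-1.000e-04  1.000e-04 -1.572e-01] step mm 14.045465910620125
[-0.8, -13.5, -3.8]
[1.3, -13.4, -3.8]
[3.4, -13.1, -3.8]
[5.4, -12.4, -3.8]
[7.3, -11.4, -3.8]
[9.0, -10.1, -3.8]
[10.4, -8.6, -3.8]
[11.6, -6.8, -3.8]
[12.6, -4.9, -3.8]
[13.2, -2.9, -3.8]
```

```bash
python3 -m handwheel '{"delta_pos":[[-1,-17,-5],[2,-17,-5],[5,-16,-5],[8,-15,-5],[10,-13.5,-5],[12,-11,-5],[14,-9,-5],[15.5,-6,-5]],"rotation":[[0,0,-0.175],[0,0,-0.175],[0,0,-0.175],[0,0,-0.175],[0,0,-0.175],[0,0,-0.175],[0,0,-0.175],[0,0,-0.175]],"claw":[-1,-1,-1,-1,-1,-1,-1,-1]}'
python3 -c "
from h import *
snap('wrist','w4');snap('top','t4')
plan([.504,.053,.15],1.5508,8)"
```

```text
time: 9.45
tool_pos: [0.6019, 0.0397, 0.2607]
ee_rot: [-3.141, 0.001, 1.404]
wrist_force: [0.3, -0.2, -0.8]
width: 0.0941
t 9.55 tcp [0.6022 0.0406 0.2613] rpy [ 3.1406e+00 -3.0000e-04  1.4003e+00] F [-0.4 -1.1  0.6] w 0.0939
rot/row [ 0.0001 -0.     -0.0188] step mm 18.615740040283068
[-0.6, -12.4, 13.9]
[-0.3, -12.4, 13.9]
[-0.1, -12.4, 13.9]
[0.1, -12.4, 13.9]
[0.4, -12.4, 13.9]
[0.6, -12.4, 13.9]
[0.8, -12.3, 13.9]
[1.1, -12.3, 13.9]
```

View pics/w4.png

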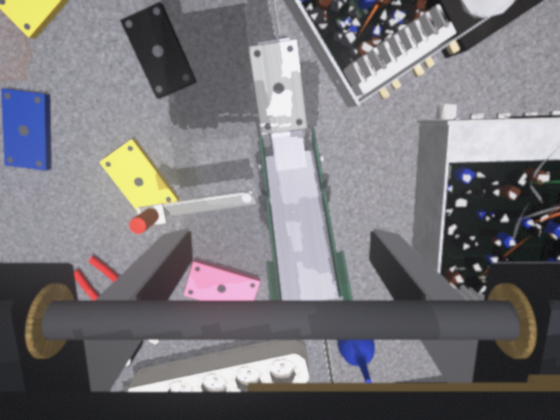

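```bash
python3 - <<'E'
from h import *
w=load('w4')
img=w['color'][0:180,110:330]; cv2.imwrite('pics/c_w4.png',cv2.resize(img,None,fx=3.3,fy=3.3,interpolation=cv2.INTER_CUBIC)[:,:,::-1])
E
```

```text
(no output)
```

View pics/c_w4.png

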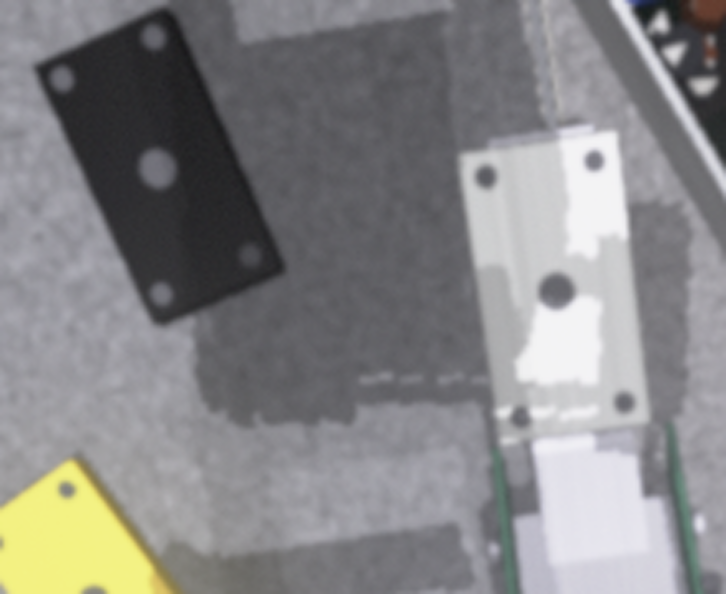

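```bash
python3 - <<'E'
from h import *
w=load('w4'); t=load('t4')
P=lambda a,b,z: px2w(w,110+(a+.5)/3.3-.5,(b+.5)/3.3-.5,z)
def hl(h,z):
    q=np.array([P(a,b,z) for a,b in h]); far=(q[0]+q[1])/2; near=(q[2]+q[3])/2; d=near-far
    print('centre holes',q[:4].mean(0).round(4),'hole',q[4].round(4),'yaw',np.arctan2(d[1],d[0]).round(4),'L',np.linalg.norm(d).round(4),'W',np.linalg.norm(q[0]-q[1]).round(4),np.linalg.norm(q[2]-q[3]).round(4))
hl([(486,177),(594,160),(624,402),(520,417),(556,291)],.047)
hl([(62,78),(154,38),(250,254),(161,294),(157,168)],.012)
print('corners',[P(a,b,.047).round(4).tolist() for a,b in [(460,154),(616,131),(650,420)]])
print('boxedge',[P(a,b,.05).round(3).tolist() for a,b in [(580,0),(726,255)]])
# fits
m=mask(w,'blue',(0,75,60,180)); print('blue w',np.round(fit([(w,m)],(.5,-.25,-.28)),4))
im=w['color'].max(2); bm=np.zeros(im.shape,np.uint8); bm[0:105,115:202]=(im[0:105,115:202]<68)*255
bm=cv2.morphologyEx(bm,cv2.MORPH_OPEN,np.ones((3,3))); n,l,st,_=cv2.connectedComponentsWithStats(bm); bm=(l==1+st[1:,4].argmax()).astype(np.uint8)*255; bm=cv2.morphologyEx(cv2.copyMakeBorder(bm,20,20,20,20,0),cv2.MORPH_CLOSE,np.ones((13,13)))[20:-20,20:-20]
print(st[1:,4].max(),'black w',np.round(fit([(w,bm)],(.44,-.075,.2)),4))
cv2.imwrite('pics/bm.png',bm)
mb=mask(t,'blue',(285,205,320,250)); print('blue t',np.round(fit([(t,mb)],(.5,-.25,-.28)),4))
E
```

```text
centre holes [0.5065 0.0536 0.047 ] hole [0.5062 0.0535 0.047 ] yaw -0.0299 L 0.0738 W 0.0339 0.0341
centre holes [ 0.442  -0.0724  0.012 ] hole [ 0.4419 -0.0726  0.012 ] yaw 0.2178 L 0.0736 W 0.0338 0.0342
corners [[0.4613, 0.031, 0.047], [0.4628, 0.0797, 0.047], [0.5508, 0.077, 0.047]]
boxedge [[0.426, 0.075, 0.05], [0.505, 0.108, 0.05]]
blue w [ 0.4987 -0.2545 -0.2982  0.0351]
3491 black w [ 0.4433 -0.0716  0.2148  0.0914]
blue t [ 0.5025 -0.2506 -0.2969  0.0392]
```

```bash
python3 -c "
from h import *
plan([.5063,.0536,.14],1.5408,6)"
```

```text
t 9.55 tcp [0.6022 0.0406 0.2613] rpy [ 3.1406e+00 -3.0000e-04  1.4003e+00] F [-0.4 -1.1  0.6] w 0.0939
rot/row [ 0.0002 -0.     -0.0234] step mm 25.859753827878873
[-0.6, -16.1, 20.2]
[-0.2, -16.1, 20.2]
[0.2, -16.1, 20.2]
[0.6, -16.1, 20.2]
[0.9, -16.1, 20.2]
[1.3, -16.1, 20.2]
```

```bash
python3 -m handwheel '{"delta_pos":[[-0.6,-16,20],[-0.2,-16,20],[0.2,-16,20],[0.6,-16,20],[1,-16,20],[1.3,-16,20],[0,0,0],[0,0,0]],"rotation":[[0,0,-0.0235],[0,0,-0.0235],[0,0,-0.0235],[0,0,-0.0235],[0,0,-0.0235],[0,0,-0.0235],[0,0,0],[0,0,0]],"claw":[-0.4,-0.4,-0.4,-0.4,-0.4,-0.4,-0.4,-0.4]}'
python3 -c "
from h import *
snap('wrist','w5')
plan([.5063,.0536,.022],1.5408,5)"
```

```text
time: 10.55
tool_pos: [0.5079, 0.0522, 0.1414]
ee_rot: [3.14, 0.0, 1.538]
wrist_force: [-0.0, -0.1, -0.1]
width: 0.0658
t 10.6 tcp [0.5082 0.0523 0.1417] rpy [3.1392e+00 2.0000e-04 1.5382e+00] F [-0.4 -0.1 -0.9] w 0.066
rot/row [ 0.0005  0.     -0.0005] step mm 23.950113261049243
[0.3, -0.5, 23.9]
[0.3, -0.4, 23.9]
[0.3, -0.4, 23.9]
[0.3, -0.4, 23.9]
[0.3, -0.4, 23.9]
```

View pics/w5.png

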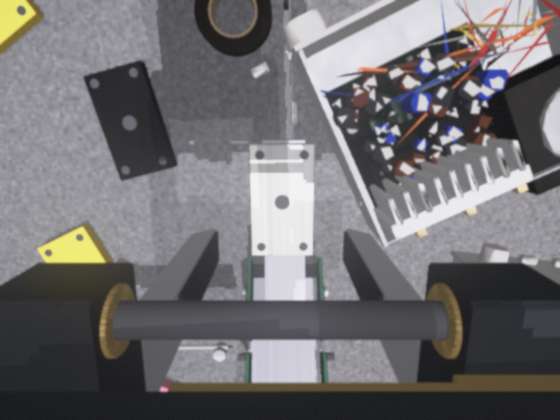

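```bash
python3 -c "
from h import *
w=load('w5')
for u,v,z in [(282,202,.047),(260,155,.047),(304,155,.047),(261.5,246.5,.047),(303.5,246.5,.047),(129.5,123,.012),(388,243,.03),(388,243,.06),(388,243,.08),(350,165,.06)]: print(u,v,px2w(w,u,v,z).round(4))"
```

```text
282 202 [0.5064 0.0538 0.047 ]
260 155 [0.4692 0.0383 0.047 ]
304 155 [0.4703 0.0717 0.047 ]
261.5 246.5 [0.5427 0.0361 0.047 ]
303.5 246.5 [0.5439 0.0699 0.047 ]
129.5 123 [ 0.4423 -0.0722  0.012 ]
388 243 [0.5494 0.1432 0.03  ]
388 243 [0.5383 0.134  0.06  ]
388 243 [0.5308 0.1279 0.08  ]
350 165 [0.4773 0.1042 0.06  ]
```

```bash
python3 -m handwheel '{"delta_pos":[[0.3,-0.5,24],[0.3,-0.4,24],[0.3,-0.4,24],[0.3,-0.4,24],[0.3,0,23.5],[0,0,0],[0,0,0],[0,0,0]],"rotation":[[0,0,0],[0,0,0],[0,0,0],[0,0,0],[0,0,0],[0,0,0],[0,0,0],[0,0,0]],"claw":[-0.4,-0.4,-0.4,-0.4,-0.4,-0.4,-0.4,1]}'
python3 -m handwheel '{"delta_pos":[[0,0,0],[0,0,0],[0,0,0],[0,0,0],[0,0,0],[0,0,-15],[0,0,-25],[0,0,-30]],"rotation":[[0,0,0],[0,0,0],[0,0,0],[0,0,0],[0,0,0],[0,0,0],[0,0,0],[0,0,0]],"claw":[1,1,1,1,1,1,1,1]}'
python3 -c "
from h import *
snap('wrist','w6')
plan([.4423,-.0724,.12],.2165+1.5708,6)"
```

```text
time: 11.6
tool_pos: [0.5068, 0.0542, 0.0227]
ee_rot: [3.138, -0.0, 1.54]
wrist_force: [-0.9, -0.1, -0.1]
width: 0.059
time: 12.6
tool_pos: [0.5035, 0.0544, 0.0905]
ee_rot: [-3.137, -0.0, 1.54]
wrist_force: [0.1, -1.3, -1.8]
width: 0.0498
t 12.65 tcp [0.5066 0.0544 0.0958] rpy [ 3.1373e+00 -3.0000e-04  1.5401e+00] F [ 0.7 -0.2  1.5] w 0.0501
rot/row [ 0.0007  0.     -0.0412] step mm 24.038957230636637
[-21.5, -10.0, -4.1]
[-21.0, -10.9, -4.1]
[-20.6, -11.8, -4.1]
[-20.0, -12.6, -4.1]
[-19.5, -13.4, -4.1]
[-18.9, -14.2, -4.0]
```

View pics/w6.png

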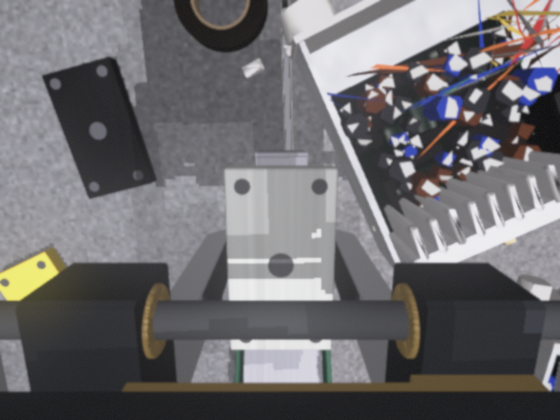

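```bash
python3 -c "
from h import *
w=load('w6'); o=robot.get_obs(); p=np.array(o['tool_pos']); R=Ro.from_euler('xyz',o['ee_rot'])
z=p[2]+.025
for u,v in [(281,265),(242,186.5),(319.5,186.5),(225,169),(336,169)]:
  q=px2w(w,u,v,z); print(q.round(4), (R.inv().apply(q-p)*1000).round(1))"
```

```text
[0.5012 0.055  0.1208] [  0.4  -5.3 -25. ]
[0.4654 0.0396 0.1208] [-16.  -40.7 -25.2]
[0.4664 0.0723 0.1208] [ 16.7 -40.7 -25.2]
[0.4577 0.033  0.1208] [-22.9 -48.1 -25.2]
[0.4592 0.0792 0.1208] [ 23.4 -48.1 -25.2]
```

```bash
python3 -c "
from h import *
w=load('w6'); p=np.array([.5035,.0544,.0905]); R=Ro.from_euler('xyz',[-3.137,0,1.54]); print(w['eye'],w['rotation'])
z=p[2]+.0245
for u,v in [(281,265),(242,186.5),(319.5,186.5),(225,169),(336,169)]:
  q=px2w(w,u,v,z); print(q.round(4), (R.inv().apply(q-p)*1000).round(1))
s=snap('wrist','w7'); o=robot.get_obs(); print(o['tool_pos'],o['ee_rot'])"
```

```text
[0.43837917 0.05665133 0.26930323] [ 2.91614745e+00 -2.25765850e-04  1.54002886e+00]
[0.5037 0.0549 0.115 ] [  0.5   0.1 -24.5]
[0.4664 0.039  0.115 ] [-16.6 -36.7 -24.3]
[0.4675 0.0729 0.115 ] [ 17.4 -36.7 -24.3]
[0.4585 0.032  0.115 ] [-23.7 -44.4 -24.3]
[0.46   0.0801 0.115 ] [ 24.4 -44.4 -24.3]
[0.50703508 0.05438371 0.0943542 ] [ 3.13619804e+00 -3.23784175e-04  1.54004647e+00]
```

```bash
python3 -c "
from h import *
w=load('w7'); cv2.imwrite('pics/c_w7.png',cv2.resize(w['color'][150:360,200:360],None,fx=3.4,fy=2.8,interpolation=cv2.INTER_CUBIC)[:,:,::-1]); print(w['eye'],w['rotation'])"
```

```text
[0.43991049 0.05667912 0.27394559] [ 2.90689727e+00 -4.56511854e-04  1.54011883e+00]
```

View pics/c_w7.png

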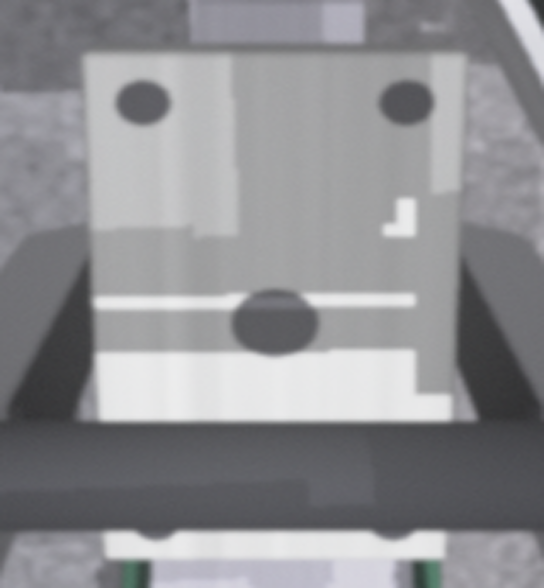

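```bash
python3 -m handwheel '{"delta_pos":[[0,1,20],[0,0,25],[0,0,18],[0,0,6],[0,0,0],[0,0,0],[0,0,0],[0,0,0]],"rotation":[[0,0,0],[0,0,0],[0,0,0],[0,0,0],[0,0,0],[0,0,0],[0,0,0],[0,0,0]],"claw":[1,1,1,1,1,-0.2,-0.2,-0.2]}'
python3 -c "
from h import *
snap('wrist','w8')
plan([.5068,.0538,.0365],1.5408,1)"
```

```text
time: 13.7
tool_pos: [0.5062, 0.0543, 0.0219]
ee_rot: [-3.141, -0.0, 1.54]
wrist_force: [1.0, 0.2, -0.3]
width: 0.0564
t 13.75 tcp [0.5062 0.0543 0.022 ] rpy [-3.1414e+00 -1.0000e-04  1.5400e+00] F [0.1 0.4 0.1] w 0.0568
rot/row [-0.0001 -0.0001 -0.0008] step mm 14.559404360731424
[-0.5, 0.6, -14.5]
```

View pics/w8.png

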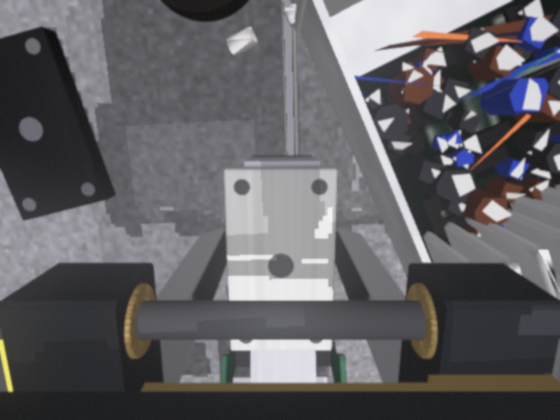

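Plate is back on the outfeed, centre hole at (281,265), lying flat behind the lip. Now regrip with the fingertips 2 mm above its underside, and lift.

```bash
python3 -m handwheel '{"delta_pos":[[0,0,-14.5],[0,0,0],[0,0,0],[0,0,0],[0,0,0],[0,0,0],[0,0,-15],[0,0,-20]],"rotation":[[0,0,0],[0,0,0],[0,0,0],[0,0,0],[0,0,0],[0,0,0],[0,0,0],[0,0,0]],"claw":[-0.2,-0.2,1,1,1,1,1,1]}'
python3 -m handwheel '{"delta_pos":[[0,0,-25],[0,0,0],[0,0,0],[0,0,0],[0,0,0],[0,0,0],[0,0,0],[0,0,0]],"rotation":[[0,0,0],[0,0,0],[0,0,0],[0,0,0],[0,0,0],[0,0,0],[0,0,0],[0,0,0]],"claw":[1,1,1,1,1,1,1,1]}'
python3 -c "
from h import *
w=snap('wrist','w9'); print(w['eye'],w['rotation'])
cv2.imwrite('pics/c_w9.png',cv2.resize(w['color'][150:360,200:360],None,fx=3.4,fy=2.8,interpolation=cv2.INTER_CUBIC)[:,:,::-1])
plan([.4423,-.0724,.06],.2165+1.5708,6)"
```

```text
time: 14.75
tool_pos: [0.5046, 0.0543, 0.0707]
ee_rot: [-3.137, 0.0, 1.54]
wrist_force: [-0.0, -0.4, -2.3]
width: 0.0499
time: 15.75
tool_pos: [0.5064, 0.0543, 0.0965]
ee_rot: [3.142, -0.0, 1.54]
wrist_force: [-0.2, -0.2, -1.2]
width: 0.0496
[0.44040921 0.05657896 0.27492995] [ 2.91114907e+00 -2.67826594e-04  1.54005168e+00]
t 15.8 tcp [0.5064 0.0543 0.0965] rpy [ 3.1415e+00 -1.0000e-04  1.5400e+00] F [-0.1  0.6 -1.6] w 0.0493
rot/row [ 0.     -0.     -0.0412] step mm 24.431825287524447
[-21.4, -10.0, 6.1]
[-21.0, -10.9, 6.1]
[-20.5, -11.8, 6.1]
[-20.0, -12.6, 6.1]
[-19.5, -13.4, 6.1]
[-18.9, -14.2, 6.1]
```

View pics/c_w9.png

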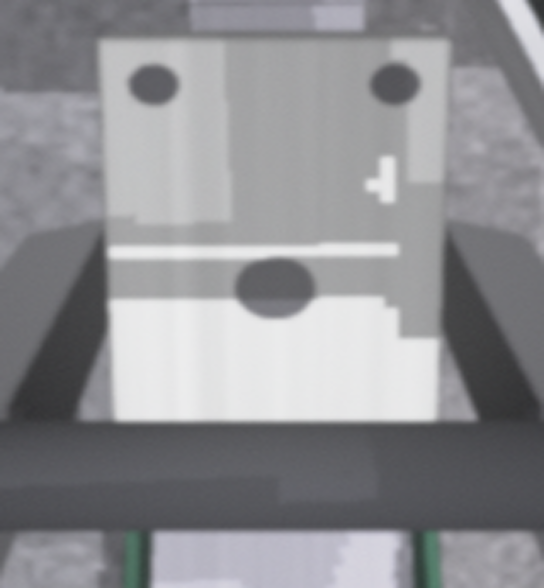

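```bash
python3 -c "
from h import *
w=load('w9'); p=np.array([.5064,.0543,.0965]); R=Ro.from_euler('xyz',[np.pi,0,1.54])
for a,b in [(275,287),(154,84),(395,84)]:
  q=px2w(w,200+(a+.5)/3.4-.5,150+(b+.5)/2.8-.5,p[2]+.0105); print(q.round(4), (R.inv().apply(q-p)*1000).round(1))"
```

```text
[0.5056 0.0547 0.107 ] [  0.3  -0.8 -10.5]
[0.4685 0.0389 0.107 ] [-16.6 -37.4 -10.5]
[0.4696 0.0726 0.107 ] [ 17.1 -37.4 -10.5]
```

```bash
python3 -c "
from h import *
w=load('w6')
for n,pts in [('w6',[(98,130),(55,84),(102,71),(138,175),(94,187)]),('w8',[(31,129),(88,189),(29,205),(33,46)])]:
  w=load(n)
  for q in pts: print(n,px2w(w,*q,.012).round(4))
plan([.443,-.0726,.06],.2165+1.5708,6)"
```

```text
w6 [ 0.4416 -0.0721  0.012 ]
w6 [ 0.4098 -0.0971  0.012 ]
w6 [ 0.4024 -0.0637  0.012 ]
w6 [ 0.4743 -0.0477  0.012 ]
w6 [ 0.4822 -0.0809  0.012 ]
w8 [ 0.442  -0.0722  0.012 ]
w8 [ 0.4743 -0.0476  0.012 ]
w8 [ 0.4821 -0.0809  0.012 ]
w8 [ 0.4023 -0.0636  0.012 ]
t 15.8 tcp [0.5064 0.0543 0.0965] rpy [ 3.1415e+00 -1.0000e-04  1.5400e+00] F [-0.1  0.6 -1.6] w 0.0493
rot/row [ 0.     -0.     -0.0412] step mm 24.409932166679134
[-21.5, -9.9, 6.1]
[-21.0, -10.8, 6.1]
[-20.6, -11.6, 6.1]
[-20.1, -12.5, 6.1]
[-19.5, -13.3, 6.1]
[-19.0, -14.1, 6.1]
```

```bash
python3 -m handwheel '{"delta_pos":[[-21.5,-10,4],[-21,-11,5],[-20.5,-11.5,6],[-20,-12.5,7],[-19.5,-13.5,7],[-19,-14,7],[0,0,0],[0,0,0]],"rotation":[[0,0,-0.0415],[0,0,-0.0415],[0,0,-0.0415],[0,0,-0.0415],[0,0,-0.0415],[0,0,-0.0415],[0,0,0],[0,0,0]],"claw":[1,1,1,1,1,1,1,1]}'
python3 -c "
from h import *
snap('wrist','w10')
plan([.4427,-.0725,.0145],1.789,3)"
```

```text
time: 16.8
tool_pos: [0.4432, -0.0721, 0.0609]
ee_rot: [3.141, -0.0, 1.788]
wrist_force: [0.2, 0.6, -1.6]
width: 0.0495
t 16.85 tcp [ 0.4433 -0.072   0.0609] rpy [ 3.1405e+00 -1.0000e-04  1.7891e+00] F [ 0.9 -0.2 -1.4] w 0.0495
rot/row [ 0.0004 -0.      0.    ] step mm 15.47589166482055
[-0.1, -0.3, 15.5]
[-0.1, -0.3, 15.5]
[-0.1, -0.3, 15.5]
```

View pics/w10.png

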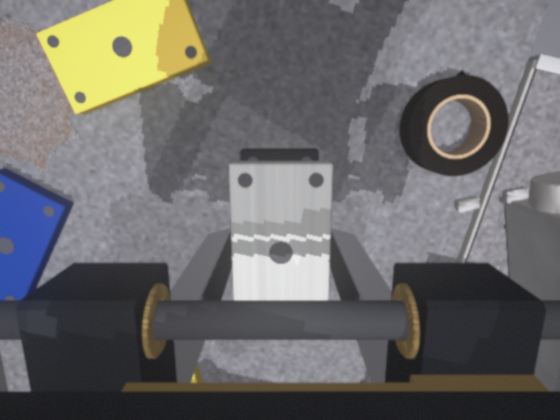

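```bash
python3 -m handwheel '{"delta_pos":[[-0.1,-0.3,15],[-0.1,-0.3,15],[-0.1,0,10],[0,0,4],[0,0,1.5],[0,0,0],[0,0,0],[0,0,0]],"rotation":[[0,0,0],[0,0,0],[0,0,0],[0,0,0],[0,0,0],[0,0,0],[0,0,0],[0,0,0]],"claw":[1,1,1,1,1,1,1,1]}'; python3 -c "
from h import *
print(robot.get_obs()['wrist_force'],robot.get_obs()['tool_pos'])"
```

```text
time: 17.85
tool_pos: [0.4425, -0.073, 0.0153]
ee_rot: [3.141, 0.0, 1.789]
wrist_force: [-0.5, -0.8, -1.7]
width: 0.0494
[-0.5475057  -0.84920798 -1.69293034] [ 0.44248999 -0.07299614  0.01534918]
```

```bash
python3 -m handwheel '{"delta_pos":[[0,0,0.5],[0,0,0.5],[0,0,0.5],[0,0,0],[0,0,0],[0,0,0],[0,0,0],[0,0,0]],"rotation":[[0,0,0],[0,0,0],[0,0,0],[0,0,0],[0,0,0],[0,0,0],[0,0,0],[0,0,0]],"claw":[1,1,1,1,1,1,1,1]}'
```

```text
time: 18.85
tool_pos: [0.4426, -0.073, 0.014]
ee_rot: [3.141, 0.0, 1.789]
wrist_force: [-1.1, 0.1, 5.8]
width: 0.0496
```

```bash
python3 -m handwheel '{"delta_pos":[[0,0,0],[0,0,0],[0,0,0],[0,0,-20],[0,0,-35],[0,20,-45],[0,30,-50],[0,40,-30]],"rotation":[[0,0,0],[0,0,0],[0,0,0],[0,0,0],[0,0,0],[0,0,0],[0,0,0],[0,0,0]],"claw":[-0.3,-0.3,-0.3,-0.3,-0.3,-0.5,-0.8,-1]}'
python3 -m handwheel '{"delta_pos":[[-40,0,0],[-40,0,0],[-20,0,0],[0,0,0],[0,0,0],[0,0,0],[0,0,0],[0,0,0]],"rotation":[[0,0,0.16],[0,0,0.16],[0,0,0.16],[0,0,0],[0,0,0],[0,0,0],[0,0,0],[0,0,0]],"claw":[-1,-1,-1,-1,-1,-1,-1,-1]}'
python3 -c "
from h import *
w=snap('wrist','w11'); o=robot.get_obs(); print(o['tool_pos'],o['ee_rot'])"
```

```text
time: 19.85
tool_pos: [0.5316, -0.0536, 0.1968]
ee_rot: [3.138, 0.002, 1.788]
wrist_force: [0.2, -0.7, -0.3]
width: 0.087
time: 20.85
tool_pos: [0.5391, -0.1518, 0.1936]
ee_rot: [3.141, -0.0, 1.31]
wrist_force: [0.1, 0.3, -0.1]
width: 0.0937
[ 0.53907512 -0.15195764  0.19359939] [ 3.14137321e+00 -5.88886737e-05  1.30983209e+00]
```

View pics/w11.png

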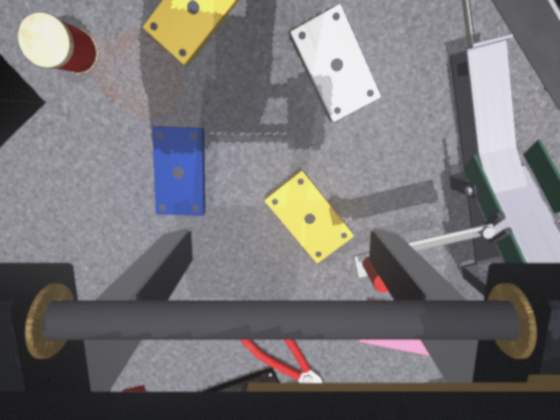

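```bash
python3 -c "
from h import *
w=load('w11')
a=cv2.resize(w['color'][0:130,280:390],None,fx=4,fy=4,interpolation=cv2.INTER_CUBIC); b=cv2.resize(w['color'][115:225,140:220],None,fx=4,fy=4,interpolation=cv2.INTER_CUBIC)
b=cv2.copyMakeBorder(b,0,80,0,0,0); cv2.imwrite('pics/c_w11.png',np.hstack([a,b])[:,:,::-1])"
```

```text
(no output)
```

View pics/c_w11.png

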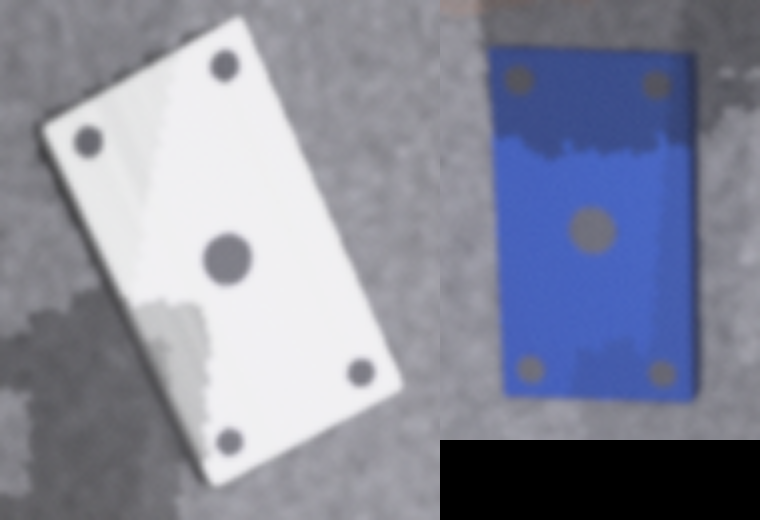

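```bash
python3 - <<'E'
from h import *
w=load('w11')
def hl(h,z,u0,v0):
    q=np.array([px2w(w,u0+(a+.5)/4-.5,v0+(b+.5)/4-.5,z) for a,b in h]); d=(q[2]+q[3]-q[0]-q[1])/2
    print('c',q[:4].mean(0).round(4),'hole',q[4].round(4),'yaw',np.arctan2(d[1],d[0]).round(4),'L',np.linalg.norm(d).round(4),'W',np.linalg.norm(q[0]-q[1]).round(4),np.linalg.norm(q[2]-q[3]).round(4)); return q
hl([(88,142),(224,66),(361,373),(229,441),(227,258)],.024,280,0)
q=hl([(519-440,81),(657-440,86),(662-440,375),(530-440,371),(592-440,231)],.012,140,115)
E
```

```text
c [ 0.4426 -0.0728  0.024 ] hole [ 0.4424 -0.0727  0.024 ] yaw 0.221 L 0.0738 W 0.0339 0.0339
c [ 0.5008 -0.2491  0.012 ] hole [ 0.5006 -0.2491  0.012 ] yaw -0.2989 L 0.074 W 0.0341 0.0342
```

```bash
python3 -c "
from h import *
s=load('scene0'); 
for p in [(367,303),(402,330),(385,190)]: print(px2w(s,*p,0))
w=load('w11'); print(px2w(w,44,100,.0),px2w(w,44,100,.1),px2w(w,0,55,.1),px2w(w,0,145,.1))
t=load('top0'); 
for p in [(345,265),(385,315),(400,245)]: print(px2w(t,*p,.35), px2w(t,*p,.0))
plan([.5007,-.2491,.09],1.2718,6)"
```

```text
[ 3.88373545e-01 -3.65497004e-01  1.11022302e-16]
[ 0.32080624 -0.41513681  0.        ]
[ 0.76841012 -0.49799166  0.        ]
[ 0.39771678 -0.35866277  0.        ] [ 0.41857096 -0.29843496  0.1       ] [ 0.38188737 -0.3162478   0.1       ] [ 0.44027955 -0.34358106  0.1       ]
[ 0.40374006 -0.33394681  0.35      ] [ 0.40017271 -0.36727967  0.        ]
[ 0.30112681 -0.41517336  0.35      ] [ 0.26619769 -0.47333156  0.        ]
[ 0.44508118 -0.44902939  0.35      ] [ 0.45414895 -0.51753505  0.        ]
t 20.9 tcp [ 0.5391 -0.152   0.1936] rpy [ 3.1414e+00 -1.0000e-04  1.3098e+00] F [-0.5  0.4 -0.1] w 0.0939
rot/row [ 0.     -0.      0.0063] step mm 24.5187692280124
[-17.3, -2.0, 17.3]
[-17.3, -1.9, 17.3]
[-17.3, -1.8, 17.3]
[-17.3, -1.7, 17.3]
[-17.3, -1.6, 17.3]
[-17.3, -1.5, 17.3]
```

```bash
python3 -m handwheel '{"delta_pos":[[-17,-2,17],[-17.5,-2,17],[-17.5,-2,17],[-17.5,-1.5,17],[-17.5,-1.5,17],[-17,-1.5,17],[0,0,0],[0,0,0]],"rotation":[[0,0,0.0065],[0,0,0.0065],[0,0,0.0065],[0,0,0.0065],[0,0,0.006],[0,0,0.006],[0,0,0],[0,0,0]],"claw":[-0.5,-0.5,-0.5,-0.5,-0.5,-0.5,-0.5,-0.5]}'
python3 -c "
from h import *
w=snap('wrist','w12'); plan([.5007,-.2491,.003],1.2718,4); print(w2px(w,[.5007,-.2491,.012]))"
```

```text
time: 21.9
tool_pos: [0.5008, -0.2495, 0.0919]
ee_rot: [3.141, -0.0, 1.271]
wrist_force: [-0.0, -0.4, 0.8]
width: 0.0704
t 21.95 tcp [ 0.5011 -0.2494  0.0923] rpy [ 3.1399 -0.      1.2714] F [-0.2  0.3  0.3] w 0.0703
rot/row [ 0.0004 -0.     -0.0001] step mm 22.33326444994445
[0.0, -0.2, 22.3]
[0.0, -0.1, 22.3]
[0.0, -0.1, 22.3]
[0.0, -0.1, 22.3]
[280.45707571 208.46873207]
```

View pics/w12.png

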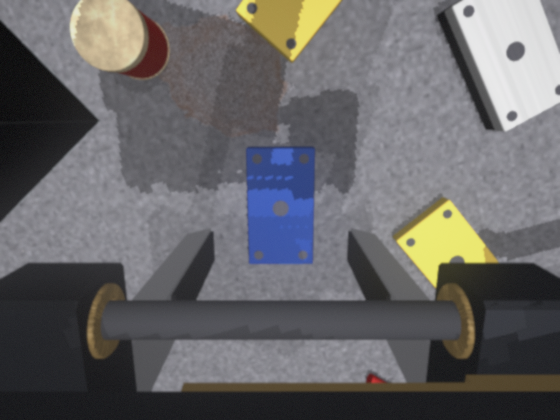

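```bash
python3 -m handwheel '{"delta_pos":[[0,-0.2,25],[0,-0.1,25],[0,-0.1,22],[0,0,13],[0,0,4],[0,0,0],[0,0,0],[0,0,0]],"rotation":[[0,0,0],[0,0,0],[0,0,0],[0,0,0],[0,0,0],[0,0,0],[0,0,0],[0,0,0]],"claw":[-0.5,-0.5,-0.5,-0.5,-0.5,-0.5,1,1]}'
python3 -m handwheel '{"delta_pos":[[0,0,0],[0,0,0],[0,0,0],[0,0,-15],[0,0,-35],[0,0,-40],[0,0,0],[0,0,0]],"rotation":[[0,0,0],[0,0,0],[0,0,0],[0,0,0],[0,0,0],[0,0,0],[0,0,0],[0,0,0]],"claw":[1,1,1,1,1,1,1,1]}'
python3 -c "
from h import *
w=snap('wrist','w13'); plan([.4424,-.0725,.09],1.7905,8)
cv2.imwrite('pics/c_w13.png',cv2.resize(w['color'][150:360,200:360],None,fx=3.4,fy=2.8,interpolation=cv2.INTER_CUBIC)[:,:,::-1])"
```

```text
time: 22.95
tool_pos: [0.5006, -0.2496, 0.0033]
ee_rot: [3.14, 0.0, 1.271]
wrist_force: [-0.5, -1.4, 0.7]
width: 0.0539
time: 23.95
tool_pos: [0.4993, -0.2489, 0.0915]
ee_rot: [-3.14, -0.001, 1.271]
wrist_force: [-0.3, -0.5, -2.2]
width: 0.0494
t 24.0 tcp [ 0.4989 -0.2486  0.0906] rpy [-3.1383e+00 -1.0000e-03  1.2710e+00] F [-0.7  0.5 -1.5] w 0.0499
rot/row [-0.0004 -0.0002 -0.0649] step mm 23.11869634952241
[18.9, -13.2, 0.1]
[19.8, -12.0, 0.1]
[20.5, -10.7, 0.1]
[21.2, -9.3, 0.1]
[21.7, -7.9, 0.1]
[22.2, -6.5, 0.1]
[22.6, -5.1, 0.1]
[22.8, -3.6, 0.1]
```

View pics/c_w13.png

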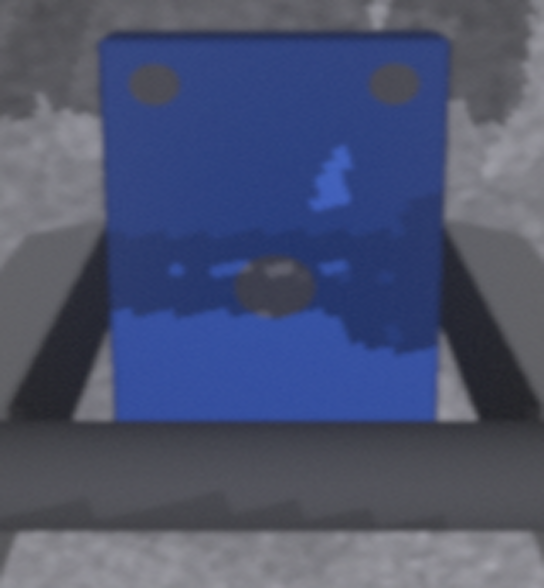

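```bash
python3 -m handwheel '{"delta_pos":[[19,-13,0],[20,-12,0],[20.5,-10.5,0],[21,-9.5,0],[21.5,-8,0],[22,-6.5,0],[22.5,-5,0],[23,-3.5,0]],"rotation":[[0,0,-0.065],[0,0,-0.065],[0,0,-0.065],[0,0,-0.065],[0,0,-0.065],[0,0,-0.065],[0,0,-0.065],[0,0,-0.065]],"claw":[1,1,1,1,1,1,1,1]}'
python3 -m handwheel '{"delta_pos":[[0,0,15],[0,0,15],[0,0,10],[0,0,0],[0,0,0],[0,0,0],[0,0,0],[0,0,0]],"rotation":[[0,0,0],[0,0,0],[0,0,0],[0,0,0],[0,0,0],[0,0,0],[0,0,0],[0,0,0]],"claw":[1,1,1,1,1,1,1,1]}'
python3 -c "
from h import *
w=snap('wrist','w14'); plan([.4427,-.0728,.027],1.7900,1)"
```

```text
time: 25.0
tool_pos: [0.4434, -0.072, 0.0926]
ee_rot: [3.141, 0.0, 1.795]
wrist_force: [0.4, 1.0, -0.7]
width: 0.0498
time: 26.0
tool_pos: [0.444, -0.0735, 0.0528]
ee_rot: [3.141, 0.0, 1.791]
wrist_force: [-0.1, 0.8, -0.4]
width: 0.0494
t 26.05 tcp [ 0.4439 -0.0735  0.0527] rpy [3.1412e+00 2.0000e-04 1.7910e+00] F [ 0.9 -0.  -1.5] w 0.0498
rot/row [0.0004 0.0002 0.001 ] step mm 25.698397819486562
[0.9, -1.1, 25.7]
```

View pics/w14.png

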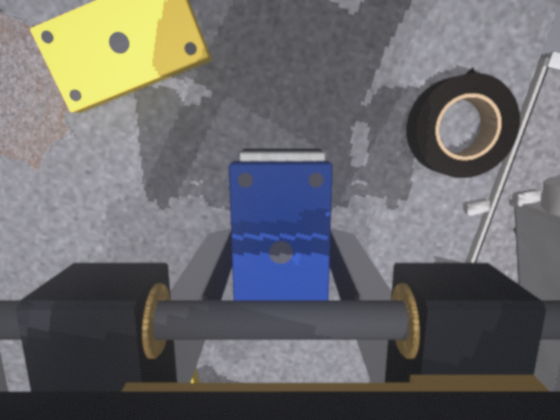

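```bash
python3 -m handwheel '{"delta_pos":[[0.9,-1.1,0],[0,0,10],[0,0,9],[0,0,4],[0,0,1.5],[0,0,0],[0,0,0],[0,0,0]],"rotation":[[0,0,0.001],[0,0,0],[0,0,0],[0,0,0],[0,0,0],[0,0,0],[0,0,0],[0,0,0]],"claw":[1,1,1,1,1,1,1,1]}'
```

```text
time: 27.05
tool_pos: [0.4428, -0.0729, 0.0282]
ee_rot: [3.141, 0.0, 1.79]
wrist_force: [0.4, -0.3, -1.0]
width: 0.0498
```

```bash
python3 -m handwheel '{"delta_pos":[[0,0,0.5],[0,0,0.5],[0,0,0.5],[0,0,0],[0,0,0],[0,0,0],[0,0,0],[0,0,0]],"rotation":[[0,0,0],[0,0,0],[0,0,0],[0,0,0],[0,0,0],[0,0,0],[0,0,0],[0,0,0]],"claw":[1,1,1,1,1,1,1,1]}'
```

```text
time: 28.05
tool_pos: [0.443, -0.0729, 0.0271]
ee_rot: [3.141, 0.0, 1.79]
wrist_force: [-1.2, -0.9, 5.3]
width: 0.0495
```

Contact at 5 N. Release, lift clear and look at the pile.

```bash
python3 -m handwheel '{"delta_pos":[[0,0,0],[0,0,0],[0,0,0],[0,0,-20],[0,0,-35],[0,20,-40],[0,35,-40],[0,45,-30]],"rotation":[[0,0,0],[0,0,0],[0,0,0],[0,0,0],[0,0,0],[0,0,0],[0,0,0],[0,0,0]],"claw":[-0.3,-0.3,-0.3,-0.3,-0.3,-0.5,-0.8,-1]}'
python3 -m handwheel '{"delta_pos":[[-4,18,0],[-4,18,0],[0,0,0],[0,0,0],[0,0,0],[0,0,0],[0,0,0],[0,0,0]],"rotation":[[0,0,0.175],[0,0,0.175],[0,0,0.175],[0,0,0.175],[0,0,0.175],[0,0,0.175],[0,0,0.175],[0,0,0.175]],"claw":[-1,-1,-1,-1,-1,-1,-1,-1]}'
python3 -c "
from h import *
w=snap('wrist','w15'); snap('scene','s15'); snap('top','t15'); plan([.6085,-.0945,.2],0,4)"
```

```text
time: 29.05
tool_pos: [0.5414, -0.0511, 0.1937]
ee_rot: [3.139, 0.001, 1.789]
wrist_force: [-0.5, -0.7, 1.2]
width: 0.0871
time: 30.05
tool_pos: [0.5767, -0.0542, 0.1909]
ee_rot: [-3.141, 0.001, 0.384]
wrist_force: [-0.8, 0.6, -0.4]
width: 0.0939
t 30.2 tcp [ 0.5767 -0.0542  0.1911] rpy [-3.1412e+00  5.0000e-04  3.9280e-01] F [-0.2  0.2 -0.1] w 0.0942
rot/row [-0.0001  0.0001  0.0982] step mm 13.021285829822547
[3.5, 12.3, -2.2]
[4.7, 11.9, -2.2]
[5.8, 11.4, -2.2]
[6.9, 10.8, -2.2]
```

View pics/w15.png

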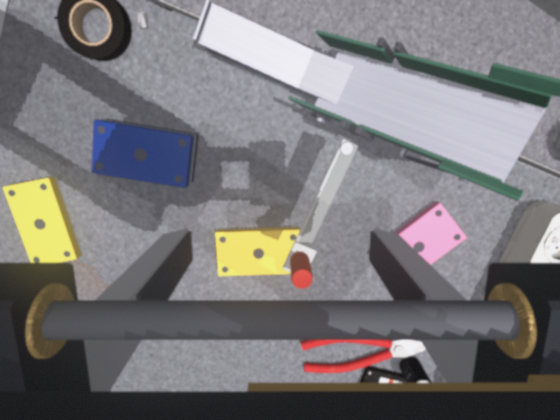

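View pics/s15.png

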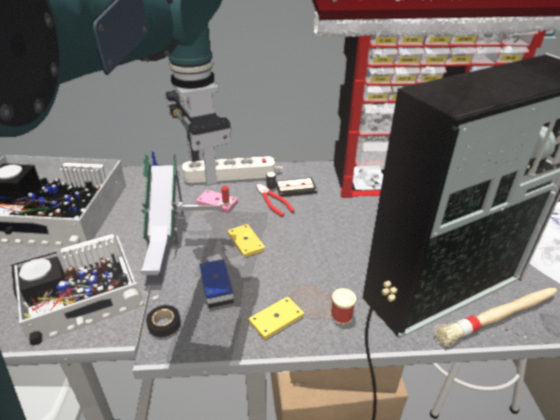

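```bash
python3 -c "
from h import *
w=load('w15');s=load('s15')
a=cv2.resize(w['color'][105:205,80:210],None,fx=4,fy=4,interpolation=cv2.INTER_CUBIC); b=cv2.resize(s['color'][250:310,190:245],None,fx=5,fy=6.667,interpolation=cv2.INTER_CUBIC)
print(a.shape,b.shape); cv2.imwrite('pics/c_15.png',np.hstack([a,b[:400]])[:,:,::-1])"
```

```text
(400, 520, 3) (400, 275, 3)
```

View pics/c_15.png

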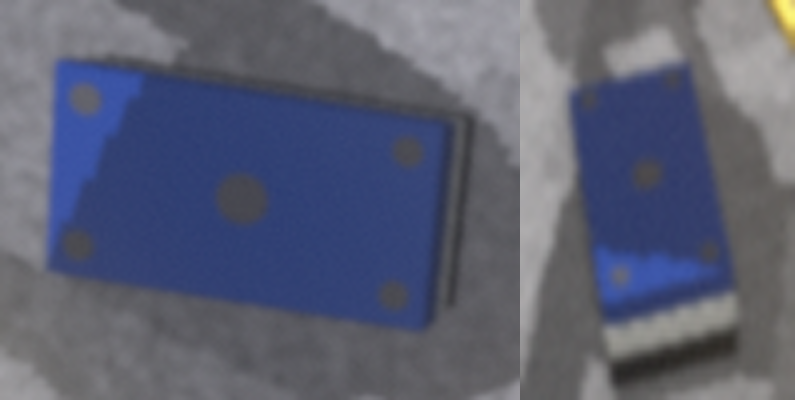

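```bash
python3 - <<'E'
from h import *
w=load('w15')
q=np.array([px2w(w,80+(a+.5)/4-.5,105+(b+.5)/4-.5,.036) for a,b in [(85,100),(78,244),(393,295),(408,151),(241,199)]]); d=(q[2]+q[3]-q[0]-q[1])/2
print(q[:4].mean(0).round(4),q[4].round(4),np.arctan2(d[1],d[0]).round(4),np.linalg.norm(d).round(4))
for z in (.098,.116,.132): print('knob top',px2w(w,301,280,z))
plan([.6085,-.094,.2],0,4)
E
```

```text
[ 0.4433 -0.0723  0.036 ] [ 0.4432 -0.0725  0.036 ] 0.2241 0.0739
knob top [ 0.61599581 -0.10678646  0.098     ]
knob top [ 0.61174528 -0.09924517  0.116     ]
knob top [ 0.60796704 -0.09254181  0.132     ]
t 30.2 tcp [ 0.5767 -0.0542  0.1911] rpy [-3.1412e+00  5.0000e-04  3.9280e-01] F [-0.2  0.2 -0.1] w 0.0942
rot/row [-0.0001  0.0001  0.0982] step mm 12.924917625319404
[3.5, 12.2, -2.2]
[4.7, 11.8, -2.2]
[5.9, 11.3, -2.2]
[6.9, 10.7, -2.2]
```

```bash
python3 -m handwheel '{"delta_pos":[[3.5,12,0],[4.5,11.5,0],[6,11,0],[6.5,10,0],[0,0,30],[0,0,30],[0,0,25.5],[0,0,0]],"rotation":[[0,0,0.098],[0,0,0.098],[0,0,0.098],[0,0,0.098],[0,0,0],[0,0,0],[0,0,0],[0,0,0]],"claw":[-1,-1,-1,-1,-1,-1,-1,-1]}'
python3 -c "
from h import *
w=snap('wrist','w16'); plan([.608,-.0935,.1055],0,1); print(w2px(w,[.608,-.093,.132]))"
```

```text
time: 31.2
tool_pos: [0.6058, -0.0923, 0.1029]
ee_rot: [-3.14, 0.006, 0.0]
wrist_force: [-0.0, 0.6, 0.2]
width: 0.094
t 31.25 tcp [ 0.607  -0.0926  0.105 ] rpy [-3.1409e+00  2.3000e-03 -3.0000e-04] F [ 0.5 -0.1  0.8] w 0.0941
rot/row [-0.0007  0.0023 -0.0003] step mm 1.443821664566383
[1.0, 0.9, -0.5]
[285.55530491 270.49010155]
```

View pics/w16.png

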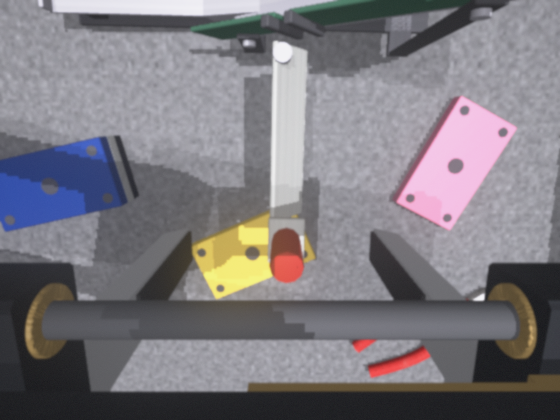

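Knob top at (287,271), midway between the tips. Close, then push home.

```bash
python3 -m handwheel '{"delta_pos":[[1,0.5,0],[0,0,0],[0,0,0],[0,0,0],[0,0,0],[0,0,0],[0,0,0],[0,0,0]],"rotation":[[0,0,0],[0,0,0],[0,0,0],[0,0,0],[0,0,0],[0,0,0],[0,0,0],[0,0,0]],"claw":[1,1,1,1,1,1,1,1]}'
python3 -m handwheel '{"delta_pos":[[0,-9,0],[0.2,-9,0],[0.2,-9,0],[0.2,-9,0],[0.2,-9,0],[0.2,-9,0],[0.2,-9,0],[0,-3,0]],"rotation":[[0,0,0],[0,0,0],[0,0,0],[0,0,0],[0,0,0],[0,0,0],[0,0,0],[0,0,0]],"claw":[1,1,1,1,1,1,1,1]}'
```

```text
time: 32.25
tool_pos: [0.6086, -0.0932, 0.1059]
ee_rot: [-3.141, 0.0, -0.002]
wrist_force: [0.4, 0.3, -0.0]
width: 0.0172
time: 33.25
tool_pos: [0.6101, -0.0265, 0.1059]
ee_rot: [-3.141, -0.0, -0.001]
wrist_force: [2.6, -1.2, -1.1]
width: 0.0156
```

```bash
python3 -m handwheel '{"delta_pos":[[0,-1,0],[0,-1,0],[0,-1,0],[0,-1,0],[0,-1,0],[0,-1,0],[0,0,0],[0,0,0]],"rotation":[[0,0,0],[0,0,0],[0,0,0],[0,0,0],[0,0,0],[0,0,0],[0,0,0],[0,0,0]],"claw":[1,1,1,1,1,1,1,1]}'
```

```text
time: 34.25
tool_pos: [0.6102, -0.0229, 0.106]
ee_rot: [3.139, -0.001, -0.003]
wrist_force: [3.7, -5.8, -1.6]
width: 0.0152
```

```bash
python3 -m handwheel '{"delta_pos":[[0,-1,0],[0,-1,0],[0,-1,0],[0,0,0],[0,0,0],[0,0,0],[0,0,0],[0,0,0]],"rotation":[[0,0,0],[0,0,0],[0,0,0],[0,0,0],[0,0,0],[0,0,0],[0,0,0],[0,0,0]],"claw":[1,1,1,1,1,1,1,1]}'
```

```text
time: 35.25
tool_pos: [0.6102, -0.0229, 0.106]
ee_rot: [3.134, -0.001, -0.004]
wrist_force: [2.9, -11.2, -3.7]
width: 0.0152
```

```bash
python3 -m handwheel '{"delta_pos":[[0,1.5,0],[0,1,0],[0,0,0],[0,0,0],[0,0,0],[0,0,0],[0,0,-35],[0,0,-40]],"rotation":[[0,0,0],[0,0,0],[0,0,0],[0,0,0],[0,0,0],[0,0,0],[0,0,0],[0,0,0]],"claw":[1,1,-1,-1,-1,-1,-1,-1]}'
python3 -m handwheel '{"delta_pos":[[-25,0,-35],[-25,0,-35],[0,0,0],[0,0,0],[0,0,0],[0,0,0],[0,0,0],[0,0,0]],"rotation":[[0,0,0],[0,0,0],[0,0,0],[0,0,0],[0,0,0],[0,0,0],[0,0,0],[0,0,0]],"claw":[-1,-1,-1,-1,-1,-1,-1,-1]}'
python3 -c "
from h import *
w=snap('wrist','w17'); s=snap('scene','s17'); t=snap('top','t17')
for u in 'wst': print(robot.get_obs()['tool_pos'])
"
```

```text
time: 36.25
tool_pos: [0.6091, -0.0204, 0.1807]
ee_rot: [-3.141, 0.003, -0.002]
wrist_force: [0.1, 0.5, -0.1]
width: 0.0719
time: 37.25
tool_pos: [0.56, -0.0206, 0.2506]
ee_rot: [-3.141, 0.001, -0.002]
wrist_force: [-0.6, -0.5, 0.1]
width: 0.0939
[ 0.56000575 -0.02061924  0.25099794]
[ 0.56000575 -0.02061924  0.25099794]
[ 0.56000575 -0.02061924  0.25099794]
```

View pics/w17.png

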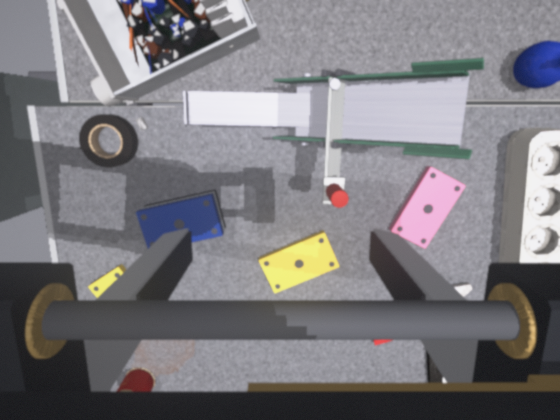

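View pics/s17.png

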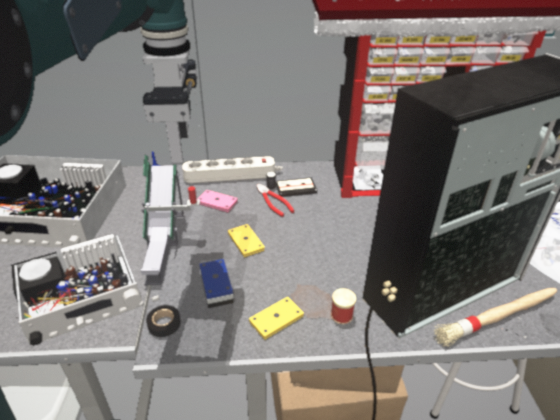

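```bash
python3 -c "
from h import *
w=load('w17'); print(px2w(w,340,196.5,.132)); robot.close_job()"
```

```text
[ 0.61038282 -0.01973383  0.132     ]
the job is handed in; nothing more can be done
```

The job is done and handed in at about 37 s. All three plates form one pile on the bench and the gate is home again.

- **Gate out:** I drew the gate by its red knob until the wrist force rose to about 11 N against the end stop. The bare plate slid down onto the outfeed.
- **Regrip:** my first grip on the bare plate was too low to place it. I set it back on the outfeed, regripped it higher, and then laid it on the black plate.
- **Pile:** I laid the blue plate on top. The last image measurements put the three plate centres within about 1.2 mm of each other and their headings within about 0.3°:

| Plate | x (m) | y (m) | Heading (rad) |
|---|---|---|---|
| Black | 0.4421 | -0.0723 | 0.219 |
| Bare | 0.4426 | -0.0728 | 0.221 |
| Blue | 0.4433 | -0.0723 | 0.224 |

- **Gate home:** I pushed it back about 70 mm from the end stop. The last 3 mm of push raised the force from 6 to 11 N with no more movement, so it is against its home stop. The final picture shows the knob about 4 mm further in than at the start, on a reading good to 2–3 mm.
- **Final state:** the gripper is open and clear of everything. In the final scene picture, the tin, cutters and spare plates look unmoved. I did not measure them, and I never checked the heatsink separately.
- **Disagreements:** before any close views, the cameras differed by several millimetres on where things were. The close wrist views agreed with the arm to about 1 mm, so I used those.

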